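Size a stand post in the hole gauge

ROBOT

A 6-joint arm with a two-finger parallel gripper is mounted at the origin on the work surface. World frame = base frame: x ahead of the robot, y to its left, z up, the work surface at z = 0. Lengths are in mm, angles in rad, forces in N, time in s.
With the tool pointing down it reaches from about 275 to 1000 mm from the base axis. Payload 8.4 kg.
Tool frame: the origin (TCP) lies on the centre line of the jaws, within the pads' length; the fingertips stand r.tip_reach ahead of it and the grasp point (between the pads) lies 11 mm behind it (r.tip_reach is the distance from the TCP to the fingertips, in mm); z points along the fingers, y is the line along which they close (so a half turn about z gives the same grasp; the last joint's range is limited). The gripper opens to 85 mm and grips with 20 to 120 N. Pads are 22 mm wide; open, the fingers measure 114 mm over their backs; the gripper's body (76 mm by 85 mm) begins 54 mm behind the grasp point. The pads swing forward as they close: fully open they stand 13 mm farther back than shut.
Start: joints at [-1.259, 0.353, 1.633, -0, 1.155, -0.002], TCP at [192.921, -594.483, 239.281] pointing down, gripper open.
Joint ranges: [-2.63, 2.63], [-0.92, 2.1], [0.06, 2.66], [-1.3, 4.44], [0, 2.69], [-3.02, 3.02]. Speed limits (rad/s): [2.22, 2.22, 2.79, 3.14, 3.14, 3.14].

INTERFACE

Orientations are given as [roll, pitch, yaw] about the fixed x, y, z axes, in that order (R = Rz(yaw) Ry(pitch) Rx(roll)).
In Python, from rig import r gives the robot as it stands.
- The arm moves only by the tool carry_out, never from a script. Its argument "targets" is a list of rows, each an object with "dp": the shift along the tool's x, y, z in mm, a list of three; "yaw": the turn about the tool's z in degrees. A call has 1 to 12 rows; each row is the pose to reach, as a shift and turn from the pose commanded when the call began, along the tool's axes at that moment; what a row does not reach only later rows make up. A row lasts 1/8 s, in which the tool goes at most 62.5 mm and 10.7 degrees, less where a joint would pass 70% of its speed; a pose out of reach is approached as far as the arm can. A call with a gripper value outside its range is refused whole. "fingers" is the opening, from -1 (shut) to 1 (fully open), so that 0 is half open, set as the call begins (left out, the last holds). The fingers move at their own pace and stop on an object; "grip_force" is the grip in N (left out, the last holds). Time passes only in rows, so rows that repeat a pose let the fingers close. It gives the time, the measured TCP pose, the force, the opening and the grip force at its end, in the units of the state.
- r.sense(): the state, without advancing time (a new reading comes with each control period).
- r.grab_frame(name): name is "side" or "top"; returns the picture (420x560x3 uint8, red, green, blue); there is no depth.
- r.get_calibration(name): a dict with "fx", "fy", "cx", "cy" (pixels), "rvec" (rotation vector, rad) and "tvec" (3), from world to camera coordinates, as OpenCV has them. Camera axes: x right, y down, z forward; pixel columns grow to the right and rows downward; lengths in mm; the calibration is good to about 2 mm. A picture is of the moment at which its call begins. get_calibration takes no time and is no camera call.
- r.sign_off(): hands the job in; it is judged then, once.
The state is a dict: "clock": time; "qpos": joint angles; "qvel": joint speeds; "joint_efforts": joint torques, N m; "eef_pos": TCP position; "tcp_rot": TCP orientation; "contact_force": force on the tool from outside, world axes, zero at the start; "wrist_torque": the same for the moment, N m; "opening": opening from 0.0 (shut) to 1.0 (fully open); "grasp_force": force on a finger pad.
Only numpy, scipy, OpenCV 4.12 (cv2) and the standard library are available. Lean on these libraries where they do the work, as an engineer would, in place of code of your own. Each camera call takes 0.05 s, during which the arm holds its last target. There are 200 camera calls.

TASK

Three plain round metal posts stand next to a hole gauge, a plate with three holes raised on two blocks. Take the post of middle thickness (also the tallest) and size it by stepping down the gauge: first push it upright through the widest hole until its foot comes well out below the plate, draw it out again, then lower it through the next smaller hole until it stands on the table, and let go so that it stays upright there. Lower it, do not drop it, and leave the other two posts standing where they are.

Things in the scene. Friction and masses are not known exactly. Their poses are not given: they have to be found in the camera images.
- post_mid_center (a point): The post to size: plain round aluminium, diameter 28 mm, height 130 mm, about 0.2 kg, loose, upright on the table. The point is its centre, 65 mm above its foot; z along the post, up. Grip near its top: the fingers must stay above the gauge plate (80 mm stick out above it when the post stands in a hole). The three posts stand about in a row along world y, 80 mm or more apart.
- gauge: Hole gauge, fixed at any yaw: level dark steel plate 180 (x) by 90 (y) mm, top at z 50, underside at z 40, on two plywood blocks 12 mm thick under its short ends; open table below. Origin: its middle, at table height; z up, x along the row of holes. Through holes, all at y 0: widest 58 mm diameter at x -46; next 42 mm at x +18; smallest 20 mm (too small for this post) at x +63 (mm).
- post_thick_center (a point): Bystander: the thickest post, aluminium, diameter 44 mm, height 110 mm, loose, standing on the table. The point is its centre, 55 mm above its foot.
- post_thin_center (a point): Bystander: the thinnest and shortest post, aluminium, diameter 18 mm, height 90 mm, loose, standing on the table. The point is its centre, 45 mm above its foot.
There are look-alikes about, which are no part of the job. Leave any red look-alike of the part that bears post_mid_center alone. What is shaped like the gauge but blue is not meant.

How it is judged (in metres and radians):
On the way:
1. the middle post is pushed through the widest hole, its foot out below the plate (x of post_mid_center in the frame of gauge between -0.066 and -0.026 m and y of post_mid_center in the frame of gauge between -0.02 and 0.02 m and z of post_mid_center in the frame of gauge below 0.101 m and angle between post_mid_center's own z axis and vertical below 0.35 rad), for 0.1 s.
At the end, for the whole second after the job is handed in: The middle post has been through the widest hole first (foot at least 4 mm below the plate) and now stands at rest in the 42 mm hole, foot on the table (within 7 mm), its centre within 12 mm of the hole's axis, upright within 10 degrees, let go (x of post_mid_center in the frame of gauge between 0.006 and 0.03 m and y of post_mid_center in the frame of gauge between -0.012 and 0.012 m and z of post_mid_center in the frame of gauge between 0.055 and 0.072 m and angle between post_mid_center's own z axis and vertical below 0.17 rad and linear speed of post_mid below 0.02 m/s); the robot touches nothing.
It fails at once if the thick post is moved more than 20 mm (distance of post_thick_center from where it was at the start of the episode above 0.02 m).
It fails at once if the thin post is moved more than 20 mm (distance of post_thin_center from where it was at the start of the episode above 0.02 m).
It fails at once if the middle post is dropped (falls free faster than 0.6 m/s, about 20 mm) (linear speed of post_mid above 0.6 m/s and contact force between the fingers and post_mid below 0.1 N).
It also fails if it takes over 48 s, if anything falls off the work surface, if the arm or the gripper's body presses on something with over 40 N, if the wrist force passes 120 N, or if a joint passes its speed limit or range.

## Working session

There is one attempt and no reset: what is moved stays moved. The work goes in short steps, Python scripts to look and compute and a tool call to move; the robot and the scene stay as the last step left them, time stands still between calls to the robot, and variables do not carry over. Pictures are saved under pics/ and viewed, at most 13 in all, crops included, and the job is handed in when it is done.

Besides the shell and the picture viewer there is one more tool, called after ">>>" as name(argument=value, ...), one argument or row to a line, values as JSON. carry_out: Moves the arm, as the interface text tells. Its arguments: {"type":"object","properties":{"targets":{"type":"array","items":{"type":"object","properties":{"dp":{"type":"array","items":{"type":"number"}},"yaw":{"type":"number"}}}},"fingers":{"type":"number"},"grip_force":{"type":"number"}},"required":["targets"]}

```bash
mkdir -p pics; ls
python3 - <<'E'
from rig import r
import cv2
print(r.sense(), r.tip_reach)
for n in("side","top"):
    im=r.grab_frame(n); cv2.imwrite(f"pics/{n}0.png",im[...,::-1]); print(n,r.get_calibration(n))
E
```

```text
pics
{'clock': 0.0, 'qpos': array([-1.25939659e+00,  3.53631701e-01,  1.63411261e+00,  5.97930470e-05,
        1.15518427e+00, -2.41779591e-03]), 'qvel': array([ 3.17379460e-04,  8.84797520e-04, -8.23345275e-05, -1.10910290e-03,
       -3.65238270e-04,  2.73550200e-04]), 'joint_efforts': array([ 3.15788617e-03, -6.05237961e+01, -3.42061007e+01, -6.84993643e-05,
        9.22858104e-03,  5.46765065e-06]), 'eef_pos': array([ 192.8026094 , -594.04934137,  238.58114838]), 'tcp_rot': array([-3.14025686e+00, -5.79003676e-05,  3.13793315e-01]), 'contact_force': array([0.40019414, 1.10439439, 0.63980084]), 'wrist_torque': array([-0.03083923, -0.03059354,  0.00171623]), 'grasp_force': 0.0, 'opening': 1.000098597703724} 8.0
side {'fx': 417.2679547948651, 'fy': 417.2679547948651, 'cx': 282.09738964900765, 'cy': 210.13588152909603, 'rvec': array([ 0.27303038, -2.76146299,  1.33700376]), 'tvec': array([ 481.06081919,   86.11982571, 1078.814489  ])}
top {'fx': 397.51073124755203, 'fy': 397.51073124755203, 'cx': 284.1829179489809, 'cy': 207.11509527368662, 'rvec': array([ 2.12655965, -2.11066291,  0.20985136]), 'tvec': array([ 32.11002333, 504.80819935, 861.54442821])}
```

View pics/side0.png

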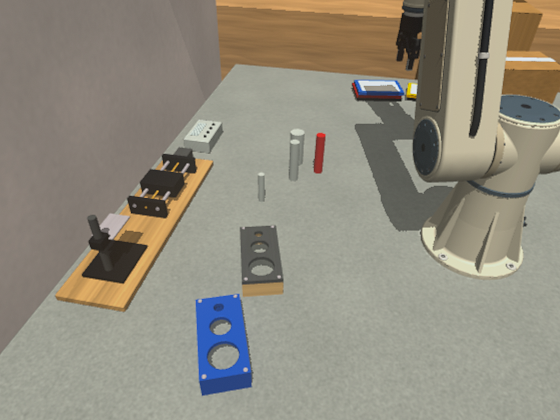

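View pics/top0.png

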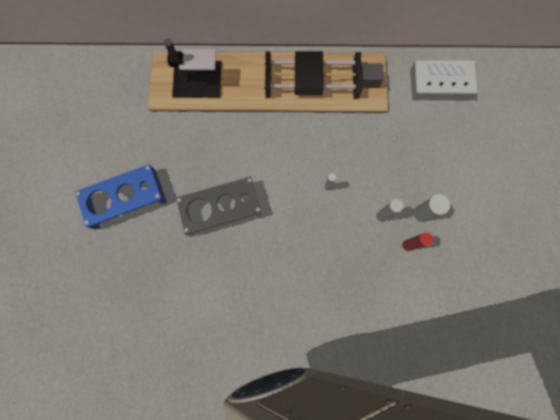

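The side view shows the thin post at (262,187), the middle at (294,160), the thick at (297,148) and the red look-alike at (320,153). The top view shows their tops at: thin (332,178), middle (397,205), thick (440,205), red (427,240). The dark gauge is at (219,206), and the blue one at (120,195) is not meant. Candidates are therefore the thin, middle, thick and red posts. I choose the grey middle one at top (397,205).

```bash
cat > h.py <<'E'
import numpy as np, cv2
from rig import r
def cam(n):
    c=r.get_calibration(n); K=np.array([[c['fx'],0,c['cx']],[0,c['fy'],c['cy']],[0,0,1]]); return K,c['rvec'],c['tvec']
def ray(n,px,z):
    K,rv,t=cam(n); R=cv2.Rodrigues(rv)[0]; C=-R.T@t
    d=R.T@np.linalg.inv(K)@np.array([px[0],px[1],1.]); return C+d*(z-C[2])/d[2]
def proj(n,P):
    K,rv,t=cam(n); return cv2.projectPoints(np.float64(P).reshape(-1,1,3),rv,t,K,None)[0][:,0]
E
python3 - <<'E'
from h import *
im=cv2.imread("pics/top0.png"); s=cv2.imread("pics/side0.png")
g=cv2.cvtColor(im,cv2.COLOR_BGR2GRAY)
for nm,c,z in(("thin",(332,178),90),("mid",(397,205),130),("thick",(440,205),110)):
    x,y=c; w=g[y-14:y+14,x-14:x+14]; m=np.uint8(w>165)*255
    cs=cv2.findContours(m,0,1)[0]; k=max(cs,key=cv2.contourArea); (u,v),rad=cv2.minEnclosingCircle(k)
    M=cv2.moments(k); p=np.array([M['m10']/M['m00']+x-14,M['m01']/M['m00']+y-14])
    print(nm,p,rad,ray("top",p,z),"side foot/top",proj("side",[[*ray("top",p,z)[:2],0],ray("top",p,z)]).round(1).tolist(), w.max(),np.median(w))
a=cv2.resize(im[160:250,165:275],None,fx=5,fy=5,interpolation=2)[:,:]
b=cv2.resize(s[110:200,250:340],None,fx=4,fy=4,interpolation=2)
b2=cv2.resize(im[165:255,375:460],None,fx=4,fy=4,interpolation=2)
cv2.imwrite("pics/a.png",a); o=np.zeros((360,700,3),np.uint8); o[:,:360]=b; o[:,360:]=b2; cv2.imwrite("pics/b.png",o)
E
```

```text
thin [331.9        176.33333333] 2.600099563598633 [567.14357261 -69.69058021  90.        ] side foot/top [[260.3, 199.4], [259.9, 173.3]] 171 137.0
mid [396.42118863 204.79586563] 5.062214374542236 [ 495.31860414 -198.60907775  130.        ] side foot/top [[292.2, 178.0], [293.8, 140.9]] 170 135.0
thick [439.4093702  203.44930876] 8.966214179992676 [ 503.12048177 -296.69825318  110.        ] side foot/top [[294.8, 161.3], [296.2, 131.3]] 171 139.0
```

View pics/a.png

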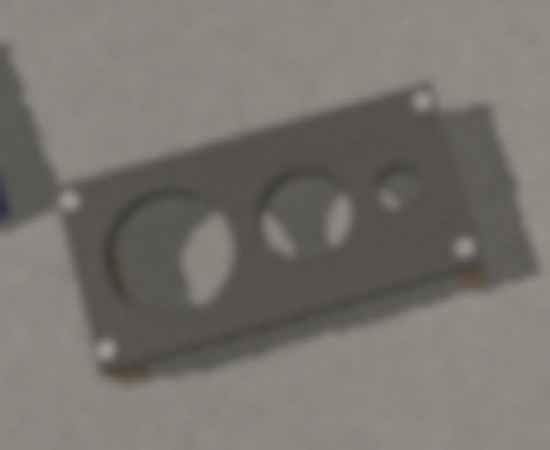

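View pics/b.png

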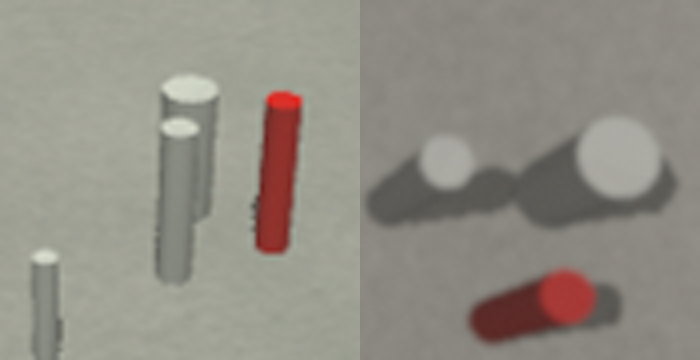

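The crop confirms a grey middle post, with its top at side (295,142) and top (396.5,205). The gauge's widest hole is at the left, top (199,210), and its screws are at about (179,200), (249,180), (186,230) and (258,209). Next I fit the gauge from its screws in both views.

```bash
cat >> h.py <<'E'
def blobs(im,roi,dark):
    # bright screw heads inside dark plate
    x0,y0,x1,y1=roi; g=cv2.cvtColor(im,cv2.COLOR_BGR2GRAY)[y0:y1,x0:x1].astype(np.float32)
    return g
def tri(pt,ps):
    P=[]
    for n in("top","side"):
        K,rv,t=cam(n); P.append(K@np.c_[cv2.Rodrigues(rv)[0],t])
    X=cv2.triangulatePoints(P[0],P[1],np.float64(pt).reshape(2,1),np.float64(ps).reshape(2,1))[:,0]; return X[:3]/X[3]
def cen(g,c,h,th):
    x,y=c; w=g[y-h:y+h+1,x-h:x+h+1].astype(float); W=np.clip(w-th,0,None); yy,xx=np.mgrid[-h:h+1,-h:h+1]
    return np.array([x+(W*xx).sum()/W.sum(),y+(W*yy).sum()/W.sum()])
E
python3 - <<'E'
from h import *
im=cv2.imread("pics/top0.png",0); s=cv2.imread("pics/side0.png",0)
T=[cen(im,c,2,110) for c in((179,200),(249,180),(186,230),(258,209))]
W=np.array([ray("top",p,51) for p in T]); print(W.round(1)); c=W.mean(0)
ax=(W[1]+W[3]-W[0]-W[2]); ax/=np.linalg.norm(ax); print("top centre",c,"yaw",np.degrees(np.arctan2(ax[1],ax[0])))
ax[2]=0
for n,d in(("wide",-46),("next",18),("small",63)): print(n,c+d*ax,proj("top",[(c+d*ax)]),proj("side",[c+d*ax]))
print("side screws pred",proj("side",W).round(1).tolist())
print("post tri",tri((396.42,204.8),cen(s,(295,142),4,190)),cen(s,(295,142),4,190))
b=cv2.resize(s[215:305,230:295],None,fx=6,fy=6,interpolation=2); cv2.imwrite("pics/c.png",b)
E
```

```text
[[519.9 279.2  51. ]
 [568.9 117.4  51. ]
 [450.8 258.8  51. ]
 [499.5  96.9  51. ]]
top centre [509.76428129 188.06544098  51.        ] yaw -73.2016843356283
wide [496.47011319 232.10252869  51.        ] [[198.29797765 209.82746248]] [[260.37199305 264.52186419]]
next [514.96634707 170.83353709  51.        ] [[225.40349297 202.11106152]] [[258.58020919 244.92562758]]
small [527.97151151 127.75377736  51.        ] [[244.3333014  196.72212166]] [[257.42520257 232.29364475]]
side screws pred [[244.9, 278.4], [242.3, 227.3], [278.1, 276.4], [271.4, 225.9]]
post tri [ 494.32710538 -198.8017366   129.22733571] [294.47206704 141.24022346]
```

View pics/c.png

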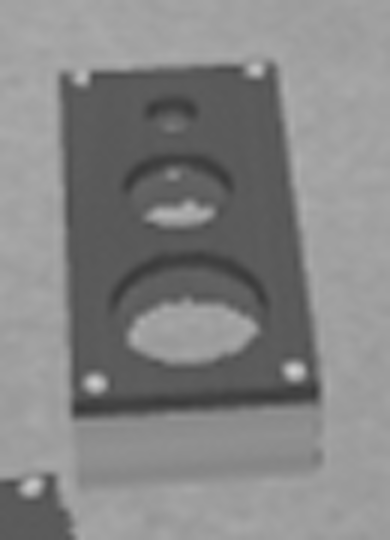

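Screw positions agree in both views to about 1 px: gauge centre is near (509,188), the wide hole near (495.7,232), the next hole near (514.2,170.7), and the post near (494.5,-198.7). I'll go above the post and turn the closing line along world x, away from the thick post.

>>> carry_out(
  targets=[
    {"dp":[40,-28,0],"yaw":-8},
    {"dp":[80,-56,0],"yaw":-16},
    {"dp":[120,-84,0],"yaw":-24},
    {"dp":[160,-111,0],"yaw":-32},
    {"dp":[200,-139,0],"yaw":-40},
    {"dp":[245,-170,0],"yaw":-48},
    {"dp":[290,-201,0],"yaw":-56},
    {"dp":[335,-232,0],"yaw":-64},
    {"dp":[375,-260,0],"yaw":-72},
    {"dp":[409,-283.4,0],"yaw":-72},
    {"dp":[409,-283.4,0],"yaw":-72},
    {"dp":[409,-283.4,0],"yaw":-72},
  ],
  fingers=1,
  grip_force=50,
)

```text
clock: 1.6
eef_pos: [494.0, -198.8, 239.0]
tcp_rot: [-3.141, 0.0, 1.571]
contact_force: [-0.5, -0.3, -0.7]
opening: 0.996
grasp_force: 0.0
```

>>> carry_out(
  targets=[
    {"dp":[0,0,25]},
    {"dp":[0,0,50]},
    {"dp":[0,0,75]},
    {"dp":[0,0,95]},
    {"dp":[0,0,112]},
    {"dp":[0,0,126]},
    {"dp":[0,0,134]},
    {"dp":[0,0,138]},
    {"dp":[0,0,138]},
    {"dp":[0,0,138]},
  ],
)

```text
schema error: expected keys dp, yaw
```

Run:
```python
from h import *
a=r.grab_frame("top")[165:255,360:460,::-1]; b=r.grab_frame("side")[90:200,240:350,::-1]
o=np.hstack([cv2.resize(a,(400,400)),cv2.resize(b,(400,400))]); cv2.imwrite("pics/d.png",o)
```

```text
(no output)
```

View pics/d.png

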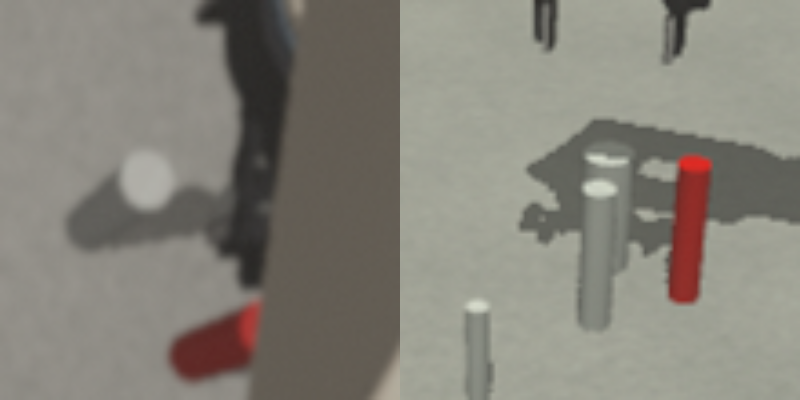

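The move was refused because every row needs a yaw. The picture shows the open fingers high above the post, at crop (545,47) and (668,60), straddling it at (600,188). Descend.

>>> carry_out(
  targets=[
    {"dp":[0,0,25],"yaw":0},
    {"dp":[0,0,50],"yaw":0},
    {"dp":[0,0,75],"yaw":0},
    {"dp":[0,0,95],"yaw":0},
    {"dp":[0,0,112],"yaw":0},
    {"dp":[0,0,126],"yaw":0},
    {"dp":[0,0,134],"yaw":0},
    {"dp":[0,0,138],"yaw":0},
    {"dp":[0,0,138],"yaw":0},
    {"dp":[0,0,138],"yaw":0},
  ],
)

```text
clock: 2.95
eef_pos: [494.8, -198.7, 101.7]
tcp_rot: [3.141, 0.0, 1.571]
contact_force: [-0.5, -1.0, 0.4]
opening: 1.002
grasp_force: 0.0
```

Run:
```python
from h import *
a=r.grab_frame("top")[165:255,360:460,::-1]; b=r.grab_frame("side")[90:200,240:350,::-1]
o=np.hstack([cv2.resize(a,(400,400)),cv2.resize(b,(400,400))]); cv2.imwrite("pics/e.png",o)
```

```text
(no output)
```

View pics/e.png

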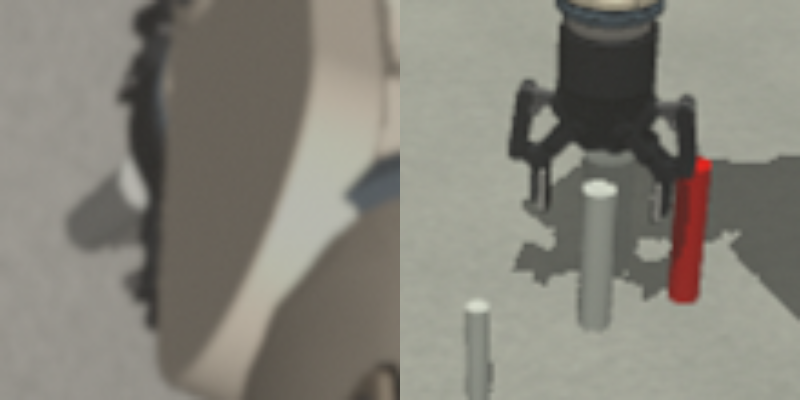

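The fingers straddle the post evenly: tips at crop (541,212) and (660,220), post at 600. The red and thick posts are clear. Close.

>>> carry_out(
  targets=[
    {"dp":[0,0,0],"yaw":0},
    {"dp":[0,0,0],"yaw":0},
    {"dp":[0,0,0],"yaw":0},
    {"dp":[0,0,0],"yaw":0},
    {"dp":[0,0,0],"yaw":0},
    {"dp":[0,0,0],"yaw":0},
    {"dp":[0,0,0],"yaw":0},
    {"dp":[0,0,0],"yaw":0},
    {"dp":[0,0,0],"yaw":0},
    {"dp":[0,0,0],"yaw":0},
  ],
  fingers=-1,
  grip_force=60,
)

```text
clock: 4.3
eef_pos: [494.7, -198.8, 101.5]
tcp_rot: [3.141, 0.0, 1.57]
contact_force: [1.0, 0.2, 5.8]
opening: 0.31
grasp_force: 59.0
```

>>> carry_out(
  targets=[
    {"dp":[0,0,-4],"yaw":0},
    {"dp":[0,0,-12],"yaw":0},
    {"dp":[0,0,-24],"yaw":0},
    {"dp":[0,0,-40],"yaw":0},
    {"dp":[0,0,-56],"yaw":0},
    {"dp":[0,0,-72],"yaw":0},
    {"dp":[0,0,-84],"yaw":0},
    {"dp":[0,0,-90],"yaw":0},
    {"dp":[0,0,-90],"yaw":0},
  ],
)

```text
clock: 5.42
eef_pos: [494.6, -198.7, 191.6]
tcp_rot: [3.141, 0.0, 1.57]
contact_force: [-0.5, 0.4, -2.2]
opening: 0.313
grasp_force: 59.1
```

>>> carry_out(
  targets=[
    {"dp":[15,0,0],"yaw":0},
    {"dp":[40,0,0],"yaw":0},
    {"dp":[75,0,0],"yaw":0},
    {"dp":[115,0,0],"yaw":0},
    {"dp":[160,0,0],"yaw":0},
    {"dp":[205,0,0],"yaw":0},
    {"dp":[250,0,0],"yaw":0},
    {"dp":[295,0,0],"yaw":0},
    {"dp":[335,0,0],"yaw":0},
    {"dp":[370,0,0],"yaw":0},
    {"dp":[400,0,0],"yaw":0},
    {"dp":[420,1,0],"yaw":0},
  ],
)

```text
clock: 6.92
eef_pos: [494.6, 223.0, 190.7]
tcp_rot: [-3.14, 0.0, 1.572]
contact_force: [-0.5, 0.5, -2.6]
opening: 0.309
grasp_force: 59.1
```

>>> carry_out(
  targets=[
    {"dp":[8,0,0],"yaw":0},
    {"dp":[11,0,0],"yaw":0},
    {"dp":[11,0,0],"yaw":0},
    {"dp":[11,0,0],"yaw":0},
  ],
)

```text
clock: 7.42
eef_pos: [495.7, 231.6, 191.3]
tcp_rot: [-3.141, 0.0, 1.57]
contact_force: [0.1, -0.1, -1.6]
opening: 0.312
grasp_force: 59.1
```

Run:
```python
from h import *
a=r.grab_frame("top")[150:255,150:290,::-1]; b=r.grab_frame("side")[150:310,190:350,::-1]
o=np.hstack([cv2.resize(a,(400,300)),cv2.resize(b[:120],(400,300))]); o=np.hstack([cv2.resize(b,(500,500))]); cv2.imwrite("pics/f.png",o)
```

```text
(no output)
```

View pics/f.png

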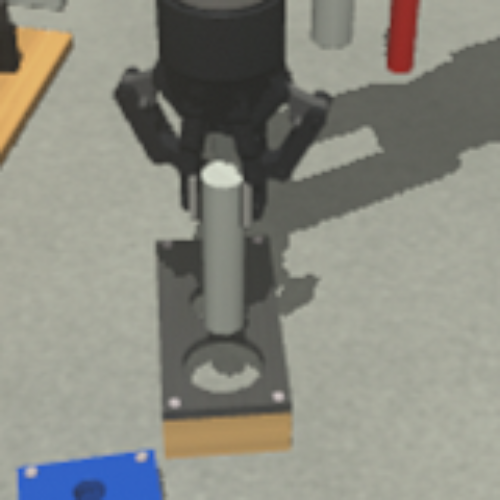

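The held post is upright. Its foot, at crop (223,328), is over the widest hole at (223,365), and it's 90 mm up, which matches the projection. Lower 70 mm (foot to z 20), then draw it out.

>>> carry_out(
  targets=[
    {"dp":[0,0,6],"yaw":0},
    {"dp":[0,0,16],"yaw":0},
    {"dp":[0,0,28],"yaw":0},
    {"dp":[0,0,40],"yaw":0},
    {"dp":[0,0,52],"yaw":0},
    {"dp":[0,0,62],"yaw":0},
    {"dp":[0,0,68],"yaw":0},
    {"dp":[0,0,70],"yaw":0},
    {"dp":[0,0,70],"yaw":0},
    {"dp":[0,0,70],"yaw":0},
    {"dp":[0,0,70],"yaw":0},
    {"dp":[0,0,70],"yaw":0},
  ],
)

```text
clock: 9.02
eef_pos: [495.7, 232.4, 121.5]
tcp_rot: [3.141, -0.0, 1.57]
contact_force: [0.7, -0.3, -1.7]
opening: 0.311
grasp_force: 59.1
```

Run:
```python
from h import *
b=r.grab_frame("side")[150:310,190:350,::-1]; cv2.imwrite("pics/g.png",cv2.resize(b,(500,500)))
```

```text
(no output)
```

View pics/g.png

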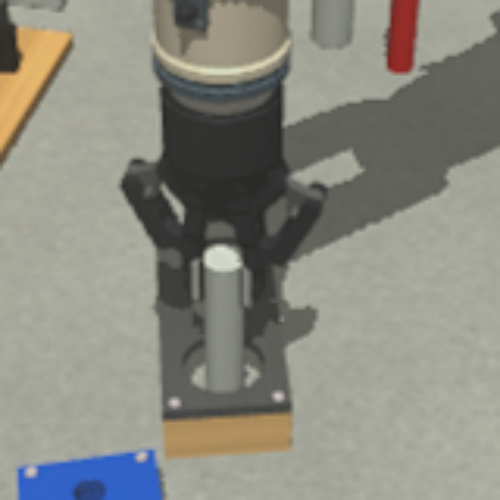

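The post is centred in the widest hole (post at crop column 225, hole 183–265) with no contact force. Draw it out and move 18.5 in x and -61.3 in y to the next hole.

>>> carry_out(
  targets=[
    {"dp":[0,0,-6],"yaw":0},
    {"dp":[0,0,-18],"yaw":0},
    {"dp":[0,0,-32],"yaw":0},
    {"dp":[0,0,-46],"yaw":0},
    {"dp":[0,0,-58],"yaw":0},
    {"dp":[0,0,-60],"yaw":0},
    {"dp":[0,0,-60],"yaw":0},
  ],
)

```text
clock: 9.95
eef_pos: [495.5, 232.3, 181.3]
tcp_rot: [3.142, -0.0, 1.57]
contact_force: [-0.4, -0.8, -1.7]
opening: 0.309
grasp_force: 59.1
```

>>> carry_out(
  targets=[
    {"dp":[-6,2,0],"yaw":0},
    {"dp":[-18,5,0],"yaw":0},
    {"dp":[-32,9,0],"yaw":0},
    {"dp":[-46,14,0],"yaw":0},
    {"dp":[-57,17,0],"yaw":0},
    {"dp":[-61,18.5,0],"yaw":0},
    {"dp":[-61,18.5,0],"yaw":0},
    {"dp":[-61,18.5,0],"yaw":0},
  ],
)

```text
clock: 10.95
eef_pos: [514.0, 171.6, 181.3]
tcp_rot: [-3.142, -0.0, 1.571]
contact_force: [-0.3, -0.1, -1.5]
opening: 0.313
grasp_force: 59.1
```

Run:
```python
from h import *
b=r.grab_frame("side")[150:310,190:350,::-1]; cv2.imwrite("pics/i.png",cv2.resize(b,(500,500)))
```

```text
(no output)
```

View pics/i.png

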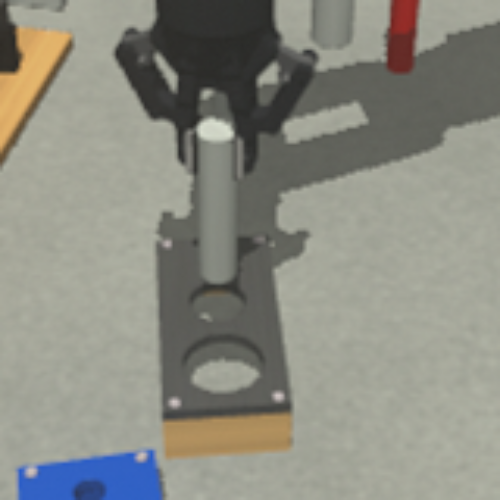

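The post (crop column 218) is over the 42 mm hole (190–246). Its foot is at about z 80. Lower 72, then creep.

>>> carry_out(
  targets=[
    {"dp":[0,0,5],"yaw":0},
    {"dp":[0,0,13],"yaw":0},
    {"dp":[0,0,21],"yaw":0},
    {"dp":[0,0,28],"yaw":0},
    {"dp":[0,0,34],"yaw":0},
    {"dp":[0,0,40],"yaw":0},
    {"dp":[0,0,47],"yaw":0},
    {"dp":[0,0,54],"yaw":0},
    {"dp":[0,0,61],"yaw":0},
    {"dp":[0,0,68],"yaw":0},
    {"dp":[0,0,72],"yaw":0},
    {"dp":[0,0,72],"yaw":0},
  ],
)

```text
clock: 12.5
eef_pos: [513.9, 171.2, 108.9]
tcp_rot: [-3.141, 0.0, 1.57]
contact_force: [1.0, -0.1, -1.2]
opening: 0.319
grasp_force: 59.1
```

>>> carry_out(
  targets=[
    {"dp":[0,0,2],"yaw":0},
    {"dp":[0,0,4],"yaw":0},
    {"dp":[0,0,6],"yaw":0},
    {"dp":[0,0,7],"yaw":0},
    {"dp":[0,0,7.5],"yaw":0},
    {"dp":[0,0,7.5],"yaw":0},
    {"dp":[0,0,7.5],"yaw":0},
  ],
)

```text
clock: 13.38
eef_pos: [514.1, 171.4, 101.8]
tcp_rot: [3.142, -0.0, 1.571]
contact_force: [-0.1, -0.6, -1.9]
opening: 0.314
grasp_force: 59.1
```

>>> carry_out(
  targets=[
    {"dp":[0,0,0.4],"yaw":0},
    {"dp":[0,0,0.8],"yaw":0},
    {"dp":[0,0,0.8],"yaw":0},
    {"dp":[0,0,0.8],"yaw":0},
  ],
)

```text
clock: 13.88
eef_pos: [514.3, 171.4, 101.5]
tcp_rot: [3.141, -0.0, 1.57]
contact_force: [-1.4, 0.4, 5.6]
opening: 0.315
grasp_force: 59.6
```

Contact: the force matches that at the grasp, so the post is standing. Release, with a wait for the fingers.

>>> carry_out(
  targets=[
    {"dp":[0,0,0],"yaw":0},
    {"dp":[0,0,0],"yaw":0},
    {"dp":[0,0,0],"yaw":0},
    {"dp":[0,0,0],"yaw":0},
    {"dp":[0,0,0],"yaw":0},
    {"dp":[0,0,0],"yaw":0},
    {"dp":[0,0,0],"yaw":0},
    {"dp":[0,0,0],"yaw":0},
    {"dp":[0,0,0],"yaw":0},
  ],
  fingers=1,
)

```text
clock: 15.0
eef_pos: [514.1, 171.3, 101.0]
tcp_rot: [3.142, 0.0, 1.57]
contact_force: [-0.3, 0.1, -0.9]
opening: 1.0
grasp_force: 0.0
```

>>> carry_out(
  targets=[
    {"dp":[0,0,-8],"yaw":0},
    {"dp":[0,0,-22],"yaw":0},
    {"dp":[0,0,-40],"yaw":0},
    {"dp":[0,0,-60],"yaw":0},
    {"dp":[0,0,-80],"yaw":0},
    {"dp":[0,0,-100],"yaw":0},
    {"dp":[0,0,-120],"yaw":0},
    {"dp":[0,0,-130],"yaw":0},
    {"dp":[0,0,-130],"yaw":0},
  ],
)

```text
clock: 16.12
eef_pos: [514.5, 171.5, 232.0]
tcp_rot: [3.14, -0.001, 1.57]
contact_force: [-0.1, -0.5, -0.5]
opening: 0.995
grasp_force: 0.0
```

Run:
```python
from h import *
im=r.grab_frame("side")[...,::-1]; b=im[120:310,170:360]; cv2.imwrite("pics/j.png",cv2.resize(b,(570,570)))
print(proj("side",[[514.2,171,130],[514.2,171,51]]))
```

```text
[[258.43323221 219.21327787]
 [258.88123579 245.01970787]]
```

View pics/j.png

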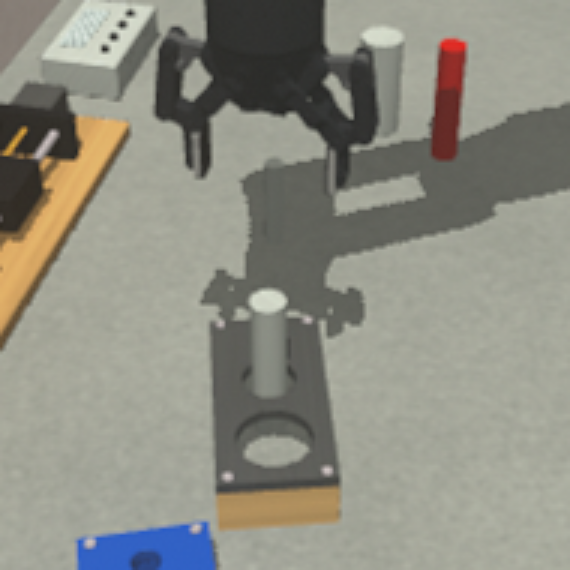

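The post stands upright in the 42 mm hole, with its top at crop (268,300). That is pixel (259.3,220), against a predicted (258.4,219.2) plus the known bias. The gripper is clear and the other posts still stand.

```bash
python3 -c "
from rig import r
print(r.sign_off())"
```

```text
the job is handed in; nothing more can be done
None
```

The middle post went through the widest hole, was drawn out, and now stands upright on the table in the 42 mm hole, let go, with the other posts untouched; I handed the job in at about 16 s, and no verdict came back.

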